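# Hang the full stock pail on the scale

### The job

One of the two identical lidded pails still has stock in it, the other is empty; only their weight tells them apart. Raise the full one's folded bail and hang that pail by it over both prongs of the scale's hook, clear of the table and at rest, and leave the empty pail standing upright on the table. Do not tip a pail over or disturb the tin, bottle and carton.

Things in the scene. Friction and masses are not known exactly. Their poses are not given: they have to be found in the camera images.
- pail_a: closed white plastic pail, grey lid, 97 mm tall, 100 mm wide at the rim (lid 106), 86 at the foot; looks just like the other. Empty about 0.2 kg, full 0.5 to 0.7 kg; either may be the full one. Origin: centre of the underside, z up. Its bail turns about the pail's y axis, 80 mm above the underside, on side lugs; folded it sticks out towards the pail's -x
- bar_a (a point): middle of the grip bar of pail_a's bail, on the bar's axis, 72 mm from the hinge axis. The bail is a U of 8 mm wire 120 mm wide; its straight bar runs along the point's y for 96 mm, with a black sleeve 36 mm long, 12 mm thick in the middle. Folded level, the sleeve clears the lid's edge by only 13 mm; upright, the bar is 152 mm above the pail's underside, 55 mm above the lid
- bail_a (a joint): angle of pail_a's bail in rad: 0 = folded level towards the pail's -x, 1.57 = upright, 3.0 = folded to the other side. Stiff pivots (about 0.02 N m): it stays where it is put
- pail_b: closed white plastic pail, grey lid, 97 mm tall, 100 mm wide at the rim (lid 106), 86 at the foot; looks just like the other. Empty about 0.2 kg, full 0.5 to 0.7 kg; either may be the full one. Origin: centre of the underside, z up. Its bail turns about the pail's y axis, 80 mm above the underside, on side lugs; folded it sticks out towards the pail's -x
- bar_b (a point): middle of the grip bar of pail_b's bail, on the bar's axis, 72 mm from the hinge axis. The bail is a U of 8 mm wire 120 mm wide; its straight bar runs along the point's y for 96 mm, with a black sleeve 36 mm long, 12 mm thick in the middle. Folded level, the sleeve clears the lid's edge by only 13 mm; upright, the bar is 152 mm above the pail's underside, 55 mm above the lid
- bail_b (a joint): angle of pail_b's bail in rad: 0 = folded level towards the pail's -x, 1.57 = upright, 3.0 = folded to the other side. Stiff pivots (about 0.02 N m): it stays where it is put
- hook_seat (a point): where the axis of a bail bar rests, along the point's y, midway between the scale hook's two parallel 8 mm prongs (60 mm apart along y); 250 mm above the table when unloaded. From the dip here (prong tops 4 mm lower) the prongs rise towards the point's -x to free tips 28 mm away, 18 mm above this point, and towards +x to 16 mm above at 35 mm. Prongs point to -x, tips free
- scale_hook (a joint): how far the sprung hook is pulled down, in m (0 to 0.065): 0 with nothing hung, then about 0.065 m per kg hung (spring 150 N/m), so about 13 mm for the empty pail and 33 mm or more for the full one
- scale: fixed hanging-scale stand: base plate 140 x 120 x 12 mm, steel post, grey dial head up to 360 mm. Origin under the post at table height; x points from hook to post; the hook seat is 120 mm to -x. Behind the seat: hook plate after 80 mm, dial head after 97 mm, post after 105 mm. A bar is brought in from -x above the prong tips, then lowered
- tin: bystander: food tin, 90 mm wide, 110 mm tall, origin at the centre of its underside
- flask: bystander: plastic bottle, 64 mm wide, 150 mm tall, origin at the centre of its underside
- carton: bystander: small cardboard box 60 x 130 x 35 mm lying flat, origin at the centre of its underside
There are look-alikes about, which are no part of the job. What is shaped like the pail_b but purple is not meant.

How it is judged:
By the outcome, as a careful person would: the job done as asked, in the order asked, and still so for the second after the job is handed in, with the robot touching nothing.
It also fails if it takes over 72 s, if anything falls off the work surface, if the arm or the gripper's body presses on something with over 40 N, if the wrist force passes 120 N, or if a joint passes its speed limit or range.

### The arm

A 6-joint arm with a two-finger parallel gripper is mounted at the origin on the work surface. World frame = base frame: x ahead of the robot, y to its left, z up, the work surface at z = 0. Lengths are in mm, angles in rad, forces in N, time in s.
With the tool pointing down it reaches from about 275 to 725 mm from the base axis. Payload 15.9 kg.
Tool frame: the origin (TCP) lies midway between the tips of the shut fingers; the grasp point (between the pads) lies 19 mm behind it; z points along the fingers, y is the line along which they close (so a half turn about z gives the same grasp; the last joint's range is limited). The gripper opens to 85 mm and grips with 20 to 120 N. Pads are 22 mm wide; open, the fingers measure 114 mm over their backs; the gripper's body (76 mm by 85 mm) begins 54 mm behind the grasp point. The pads swing forward as they close: fully open they stand 13 mm farther back than shut.
Start: joints at [-1.283, 0.213, -0.034, 1.323, 0, 1.571], TCP at [141.916, -479.422, 231.306] pointing down, gripper open.
Joint ranges: [-2.98, 2.98], [-0.74, 1.72], [-1.14, 1.35], [-2.1, 2.04], [-1.57, 1.44], [-3.14, 3.14]. Speed limits (rad/s): [1.89, 1.89, 2.39, 2.57, 3.14, 3.14].

### API

Orientations are given as a rotation vector (axis times angle).
In Python, from cell import monitor, capture, hand_in gives the robot as it stands.
- The arm moves only by the shell command python3 -m jog 'ROWS' [FORCE]. ROWS is a JSON object whose one key "moves" holds a list of rows, each a list of 3 entries, a list of its own where there are three numbers: the turn, a rotation vector about the world's x, y, z in rad, then the shift along the world's x, y, z in m, then the closure, from 0 (fully open) to 1 (shut). In form: {"moves": [[[wx, wy, wz], [tx, ty, tz], gripper], ...]}. A call has exactly 5 rows; each row is the pose to reach, as a shift and turn from the pose commanded when the call began; what a row does not reach only later rows make up. A row lasts 1/8 s, in which the tool goes at most 62.5 mm and 10.7 degrees, less where a joint would pass 70% of its speed; a pose out of reach is approached as far as the arm can. A call with a gripper value outside its range is refused whole. The fingers move at their own pace and stop on an object; FORCE is the grip in N (left out, the last holds). Time passes only in rows, so rows that repeat a pose let the fingers close, or fill a call up. It gives the time, the measured TCP pose, the force, the opening and the grip force at its end, in the units of the state.
- monitor.sense(): the state, without advancing time (a new reading comes with each control period).
- capture(name): name is "side" or "top"; returns a dict with "frame" (384x512x3 uint8, blue, green, red), "K" (3x3 intrinsics, pixels), "R" (3x3) and "t" (3): a world point X has camera coordinates R X + t. Camera axes: x right, y down, z forward; pixel columns grow to the right and rows downward; lengths in mm; the calibration is good to about 2 mm. A picture is of the moment at which its call begins. There is no depth.
- hand_in(): hands the job in; it is judged then, once.
The state is a dict: "time": time; "joint_positions": joint angles; "qd": joint speeds; "joint_efforts": joint torques, N m; "tcp_pos": TCP position; "eef_rot": TCP orientation; "wrist_force": force on the tool from outside, world axes, zero at the start; "moment": the same for the moment, N m; "gripper_width": finger opening in mm; "gripper_force": force on a finger pad.
Only numpy, scipy, OpenCV 4.12 (cv2) and the standard library are available. Lean on these libraries where they do the work, as an engineer would, in place of code of your own. Each camera call takes 0.05 s, during which the arm holds its last target. There are 200 camera calls.

## Working session

There is one attempt and no reset: what is moved stays moved. The work goes in short steps, Python scripts to look and compute and a shell command to move; the robot and the scene stay as the last step left them, time stands still between calls to the robot, and variables do not carry over. Pictures are saved under pics/ and viewed, at most 10 in all, crops included, and the job is handed in when it is done.

```bash
mkdir -p pics; ls; python3 - <<'E'
from cell import monitor,capture
import cv2,numpy as np
for n in("side","top"):
    c=capture(n);cv2.imwrite(f"pics/{n}0.png",c["frame"]);print(n,c["K"].tolist(),np.round(c["R"],4).tolist(),np.round(c["t"],1).tolist())
print(monitor.sense())
E
```

```text
pics
side [[348.1125108657379, 0.0, 251.2853308213866], [0.0, 348.1125108657379, 192.7776346718721], [0.0, 0.0, 1.0]] [[-0.9882, -0.1519, 0.0188], [-0.1246, 0.7274, -0.6748], [0.0888, -0.6692, -0.7377]] [557.8, 178.5, 1147.9]
top [[354.0740919503076, 0.0, 252.76755880520574], [0.0, 354.0740919503076, 186.5243391624334], [0.0, 0.0, 1.0]] [[0.0046, -1.0, 0.0032], [-0.982, -0.0051, -0.1889], [0.1889, -0.0023, -0.982]] [-2.2, 582.4, 1226.8]
{'time': 0.1, 'joint_positions': array([-1.28302950e+00,  2.13266349e-01, -3.49794760e-02,  1.32349650e+00,
        2.17573277e-05,  1.57083250e+00]), 'qd': array([ 5.75460377e-04, -5.15617129e-04,  2.31230511e-03, -5.89626308e-04,
        1.00607775e-05, -1.49915325e-03]), 'joint_efforts': array([-3.52204908e-03, -6.87248826e+01,  4.87804413e+01,  1.22095027e-02,
       -3.74186520e-04, -1.49396544e-05]), 'tcp_pos': array([ 141.82724269, -479.15044445,  230.8926299 ]), 'eef_rot': array([-3.10820791e+00, -4.50274103e-01,  1.79220260e-04]), 'wrist_force': array([-0.21220277,  0.534307  ,  0.1020347 ]), 'moment': array([0.01612617, 0.03706522, 0.00184497]), 'gripper_force': 0.0, 'gripper_width': 85.48404888530288}
```

View pics/top0.png

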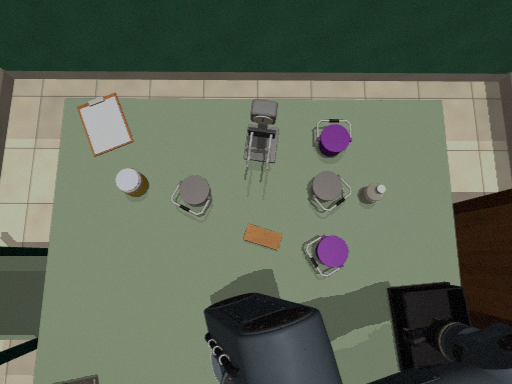

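View pics/side0.png

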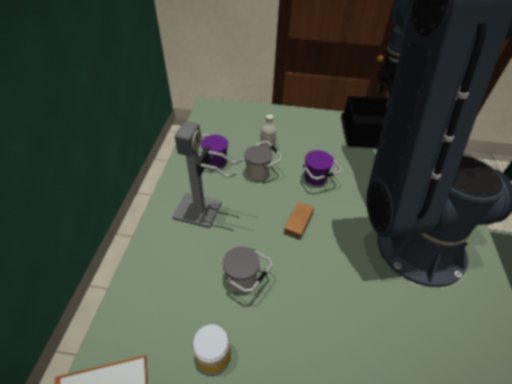

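Top view: two grey-lidded pails at (194,190) and (327,186) are the meant ones. The purple ones at (334,139) and (332,252) are look-alikes. The scale hook is at about (258,165), the tin at (130,181), the flask at (373,193) and the carton at (263,237). I'll confirm in one crop.

```bash
python3 - <<'E'
import cv2
f=cv2.imread("pics/top0.png")[90:235,165:365]
cv2.imwrite("pics/c1.png",cv2.resize(f,None,fx=4,fy=4,interpolation=cv2.INTER_CUBIC))
f=cv2.imread("pics/side0.png")[110:310,160:340]
cv2.imwrite("pics/c2.png",cv2.resize(f,None,fx=3,fy=3,interpolation=cv2.INTER_CUBIC))
E
```

```text
(no output)
```

View pics/c1.png

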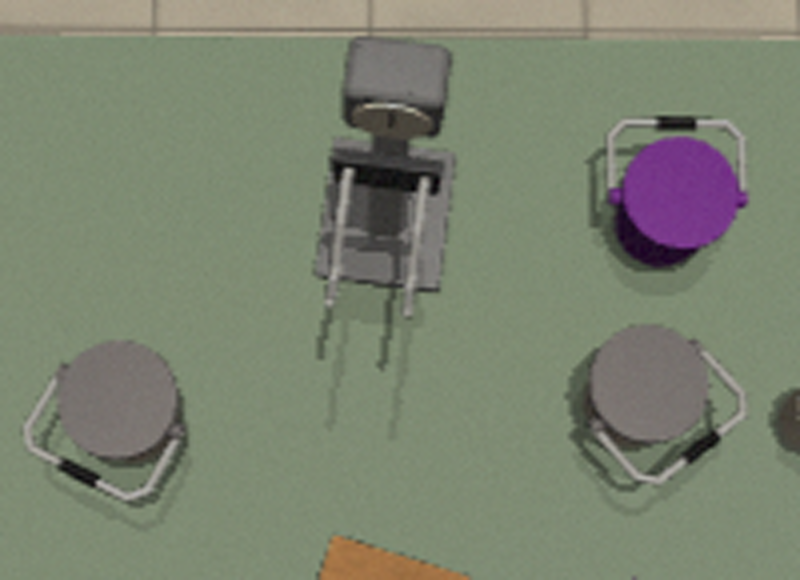

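View pics/c2.png

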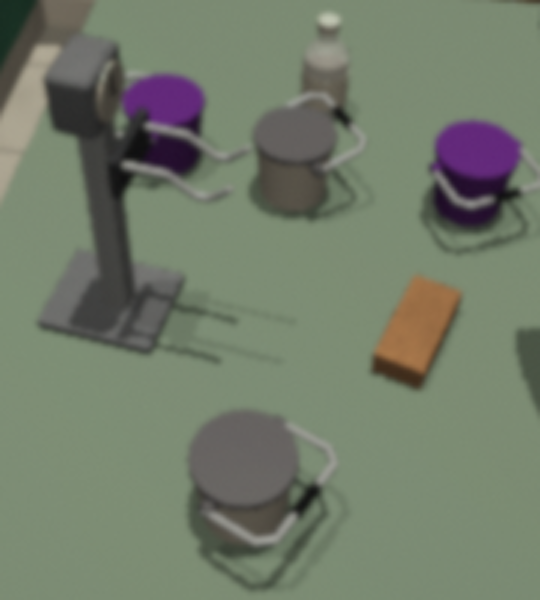

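The crops confirm two grey-lidded pails with grey-white bodies and folded bails. The sleeves sit at (185,208) and (340,201). The prong tips are at (247.5,166) and (267,169).

```bash
cat > h.py <<'E'
import numpy as np,cv2
from cell import monitor,capture
def cams(): return {n:capture(n) for n in("side","top")}
def plane(c,uv,z):
    d=c["R"].T@np.linalg.inv(c["K"])@np.array([*uv,1.]);o=-c["R"].T@c["t"]
    return o+d*(z-o[2])/d[2]
def tri(C,us,ut):
    P=[C[n]["K"]@np.c_[C[n]["R"],C[n]["t"]] for n in("side","top")]
    X=cv2.triangulatePoints(P[0],P[1],np.array(us,float),np.array(ut,float))[:,0];return X[:3]/X[3]
def proj(c,X):
    p=c["K"]@(c["R"]@np.array(X,float)+c["t"]);return p[:2]/p[2]
E
python3 - <<'E'
from h import *
np.set_printoptions(precision=1,suppress=True)
C=cams()
for n,z,us,ut in [("lidL",97,(241.3,263),(194.5,189.75)),("slvL",80,(262.7,276.3),(184.75,208.25)),("lidR",97,(258,156),(327,185.75)),("slvR",80,(274,147.7),(340.25,201.5)),
 ("tip1",268,(236,173.7),(247.5,165.75)),("tip2",268,(241.7,160.7),(267,168.75))]:
    print(n,tri(C,us,ut),plane(C["side"],us,z),plane(C["top"],ut,z))
r1,r2=plane(C["top"],(252,133),268),plane(C["top"],(271.5,135.5),268);print(r1,r2)
E
```

```text
lidL [563.7 206.3  84.9] [562.  213.6  97. ] [561.9 204.3  97. ]
slvL [497.8 238.2  84.4] [497.4 235.8  80. ] [498.9 238.9  80. ]
lidR [ 581.3 -263.1   80. ] [ 578.6 -243.7   97. ] [ 578.6 -259.5   97. ]
slvR [ 524.4 -304.5   94. ] [ 526.2 -321.5   80. ] [ 525.6 -307.9   80. ]
tip1 [610.6  17.7 252.1] [608.1  33.5 268. ] [605.9  17.5 268. ]
tip2 [603.2 -42.8 249. ] [601.5 -22.8 268. ] [596.8 -41.8 268. ]
[710.6   4.3 268. ] [702.8 -56.1 268. ]
```

```bash
cat >> h.py <<'E'
def rz(a): return np.array([[np.cos(a),-np.sin(a),0],[np.sin(a),np.cos(a),0],[0,0,1.]])
def draw(img,c,off,k,T,a,pts,col):
    P=np.array([(proj(c,np.array(T)+rz(a)@np.array(p,float))-off)*k+k/2-.5 for p in pts])
    cv2.polylines(img,[np.int32(np.round(P*8))],False,col,1,cv2.LINE_AA,3)
th=np.linspace(0,2*np.pi,40)
LID=np.c_[53*np.cos(th),53*np.sin(th),0*th+97]; FOOT=np.c_[43*np.cos(th),43*np.sin(th),0*th]
def bail(q):
    f=lambda r,y:(-r*np.cos(q),y,80+r*np.sin(q))
    return [f(0,-60),f(40,-60),f(72,-45),f(72,45),f(40,60),f(0,60)]
def prong(y): return [(35,y,12),(0,y,-4),(-28,y,14)]
E
python3 - <<'E'
from h import *
C=cams();k=4
out=[]
for n,(x0,y0,w,h) in {"side":(180,115,110,75),"top":(165,120,200,100)}.items():
    pass
def panel(n,x0,y0,w,h,k):
    c=C[n];im=cv2.resize(c["frame"][y0:y0+h,x0:x0+w],None,fx=k,fy=k,interpolation=cv2.INTER_CUBIC);o=np.array([x0,y0])
    for T,a in(((562,204.3,0),-.507),((578.6,-259.5,0),.740)):
        for p in(LID,FOOT,bail(0)):draw(im,c,o,k,T,a,p,(0,0,255))
    for y in(-30,30):draw(im,c,o,k,(629,-16.3,250),-.14,prong(y),(0,255,255))
    return im
a=panel("side",180,110,115,200,3);b=panel("top",165,120,200,100,2)
im=np.zeros((600,750,3),np.uint8);im[:,:345]=a;im[:200,345:745]=b
d=panel("top",225,120,60,60,6);im[220:580,350:710]=d
cv2.imwrite("pics/ov1.png",im)
E
```

```text
(no output)
```

View pics/ov1.png

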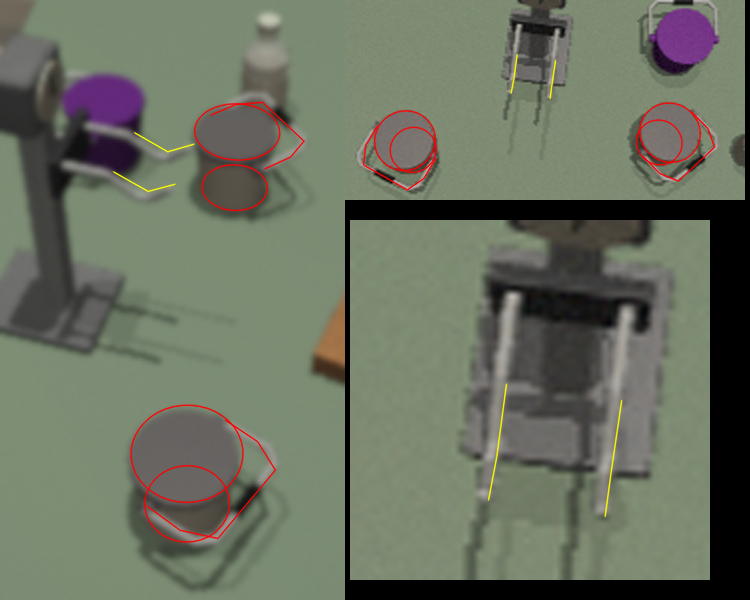

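The overlay fits both pails and the hook to within a few mm. I'll do the left pail first. The tool tilts 45° and cages its bail sleeve, then swings the bail upright, grips it and weighs it with a small lift.

```bash
cat >> h.py <<'E'
from scipy.spatial.transform import Rotation as Ro
def toolR(psi,t):
    e=np.array([np.cos(psi),np.sin(psi),0]);k=np.array([0,0,1.])
    z=np.sin(t)*e-np.cos(t)*k;y=np.cos(t)*e+np.sin(t)*k
    return np.c_[np.cross(y,z),y,z]
def rel(p,R,p0=None,R0=None):
    s=monitor.sense()
    if p0 is None:p0,R0=s["tcp_pos"],Ro.from_rotvec(s["eef_rot"]).as_matrix()
    return np.round(Ro.from_matrix(R@R0.T).as_rotvec(),3).tolist(),np.round((np.array(p)-p0)/1000,4).tolist()
def st():
    s=monitor.sense();print(round(s["time"],2),"tcp",np.round(s["tcp_pos"],1),"rot",np.round(s["eef_rot"],3),"F",np.round(s["wrist_force"],1),"w",round(s["gripper_width"],1),"gf",round(s["gripper_force"],1),"q",np.round(s["joint_positions"],2))
PA=dict(L=((562,204.3),-.507),R=((578.6,-259.5),.740))
def barpose(w,q,t,ext,back=0):  # TCP pose with bar ext mm behind tip
    (x,y),psi=PA[w];R=toolR(psi,t);b=np.array([x,y,0])+rz(psi)@[-72*np.cos(q),0,80+72*np.sin(q)]
    return b+R[:,2]*(ext-back),R
E
python3 - <<'E'
from h import *
R0=Ro.from_rotvec(monitor.sense()["eef_rot"]).as_matrix();print(R0[:,1])
p,R=barpose("L",0,np.pi/4,6,80);print("staging",p,rel(p,R)); print("vertical",rel(p,toolR(-.507,0)))
for n,uv,z in(("flask",(375,190),150),("tin",(129,180),110),("purp",(332,252),97)):
    import cell
    c=capture("top");print(n,plane(c,uv,z))
E
```

```text
[ 2.83823209e-01 -9.58876561e-01 -3.55520384e-04]
staging [453.31366135 264.66728959 132.32590181] ([-0.628, -0.504, 0.735], [0.3114, 0.744, -0.0988])
vertical ([-0.0, -0.0, 0.776], [0.3114, 0.744, -0.0988])
flask [ 554.56266749 -408.29774077  150.        ]
tin [592.78830344 430.77589435 110.        ]
purp [ 350.21541551 -268.41422657   97.        ]
```

```bash
J="python3 -m jog"
$J '{"moves":[[[0,0,0.08],[0.04,0.06,0],0.72],[[0,0,0.16],[0.08,0.12,0],0.72],[[0,0,0.24],[0.12,0.18,0],0.72],[[0,0,0.32],[0.16,0.24,0],0.72],[[0,0,0.4],[0.2,0.28,0],0.72]]}' 30 | tail -c 300
$J '{"moves":[[[0,0,0.08],[0.03,0.05,0],0.72],[[0,0,0.16],[0.05,0.1,0],0.72],[[0,0,0.24],[0.08,0.15,0],0.72],[[0,0,0.32],[0.1,0.2,0],0.72],[[0,0,0.376],[0.11,0.25,0],0.72]]}' | tail -c 300
$J '{"moves":[[[0,0,0],[0,0.05,0],0.72],[[0,0,0],[0,0.1,0],0.72],[[0,0,0],[0,0.15,0],0.72],[[0,0,0],[0,0.2,0],0.72],[[0,0,0],[0,0.214,0],0.72]]}' | tail -c 300
python3 -c "
from h import *
st();p,R=barpose('L',0,np.pi/4,6,80);print(rel(p,R))"
```

```text
time: 1.08
tcp_pos: [321.8, -222.1, 231.6]
eef_rot: [2.956, 1.062, 0.001]
wrist_force: [0.1, -1.3, -0.6]
gripper_width: 23.9
gripper_force: 0.0
time: 1.7
tcp_pos: [431.7, 28.1, 231.3]
eef_rot: [2.705, 1.597, 0.0]
wrist_force: [1.0, -0.6, 0.2]
gripper_width: 23.7
gripper_force: 0.0
time: 2.33
tcp_pos: [430.7, 242.5, 231.0]
eef_rot: [-2.705, -1.597, 0.0]
wrist_force: [-0.5, 0.0, 0.8]
gripper_width: 23.8
gripper_force: 0.0
2.33 tcp [430.7 242.5 231. ] rot [-2.705 -1.597  0.   ] F [-0.5  0.   0.8] w 23.8 gf 0.0 q [ 0.51  0.2  -0.05  1.32  0.    2.59]
([-0.381, -0.687, -0.003], [0.0226, 0.0221, -0.0987])
```

```bash
J="python3 -m jog"
$J '{"moves":[[[-0.08,-0.14,0],[0,0,0],0.72],[[-0.15,-0.27,0],[0,0,0],0.72],[[-0.23,-0.41,0],[0.01,0.01,0],0.72],[[-0.3,-0.55,0],[0.02,0.02,-0.04],0.72],[[-0.381,-0.687,-0.003],[0.0226,0.0221,-0.08],0.72]]}' >/dev/null
$J '{"moves":[[[0,0,0],[0,0,-0.01],0.72],[[0,0,0],[0,0,-0.0187],0.72],[[0,0,0],[0,0,-0.0187],0.72],[[0,0,0],[0,0,-0.0187],0.72],[[0,0,0],[0,0,-0.0187],0.72]]}' >/dev/null
python3 -c "
from h import *
st();p,R=barpose('L',0,np.pi/4,6,80);print(rel(p,R))
p,R=barpose('L',0,np.pi/4,6,0);print(rel(p,R))
c=cams()
a=cv2.resize(c['side']['frame'][190:320,190:350],None,fx=2.5,fy=2.5,interpolation=2);b=cv2.resize(c['top']['frame'][160:290,130:290],None,fx=2.5,fy=2.5,interpolation=2)
cv2.imwrite('pics/s1.png',np.hstack([a,b]))"
```

```text
3.58 tcp [454.3 262.4 133.5] rot [2.086 1.221 0.51 ] F [-0.2  0.6  0.6] w 23.8 gf 0.0 q [ 0.96  0.22 -0.54  0.71 -0.78  3.  ]
([-0.003, 0.002, 0.003], [-0.001, 0.0023, -0.0012])
([-0.003, 0.002, 0.003], [0.0485, -0.0252, -0.0578])
```

View pics/s1.png

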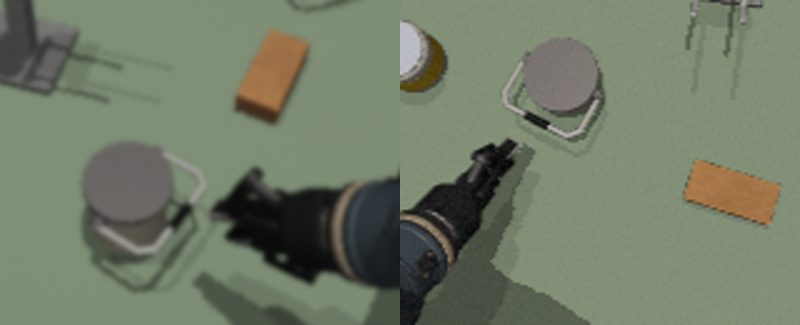

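The tool, at (495,160) in the right half, points straight at the black sleeve at (537,120), as planned. Moving in.

```bash
J="python3 -m jog"
$J '{"moves":[[[0,0,0],[0.012,-0.006,-0.014],0.72],[[0,0,0],[0.024,-0.0125,-0.029],0.72],[[0,0,0],[0.034,-0.0175,-0.04],0.72],[[0,0,0],[0.042,-0.022,-0.05],0.72],[[0,0,0],[0.0485,-0.0252,-0.0578],0.72]]}'
$J '{"moves":[[[0,0,0],[0,0,0],0.72],[[0,0,0],[0,0,0],0.78],[[0,0,0],[0,0,0],0.78],[[0,0,0],[0,0,0],0.78],[[0,0,0],[0,0,0],0.78]]}'
python3 -c "
from h import *
p0,R0=barpose('L',0,np.pi/4,6)
for i in range(1,11):
    q=i*np.pi/20;e=6+8*i/10
    if i==6:p0,R0=barpose('L',np.pi/4,np.pi/8,10)
    p,R=barpose('L',q,np.pi/4*(1-i/10),e);print(i,rel(p,R,p0,R0))
c=cams()
a=cv2.resize(c['side']['frame'][220:310,200:310],None,fx=3.5,fy=3.5,interpolation=2);b=cv2.resize(c['top']['frame'][160:250,150:260],None,fx=3.5,fy=3.5,interpolation=2)
cv2.imwrite('pics/s2.png',np.hstack([a,b]))"
```

```text
time: 4.3
tcp_pos: [502.5, 236.8, 74.5]
eef_rot: [2.085, 1.222, 0.508]
wrist_force: [0.5, -0.3, 0.3]
gripper_width: 23.8
gripper_force: 0.0
time: 4.92
tcp_pos: [502.2, 237.2, 74.9]
eef_rot: [2.085, 1.222, 0.509]
wrist_force: [-0.2, 0.5, -0.3]
gripper_width: 18.8
gripper_force: 0.0
1 ([0.038, 0.069, -0.0], [0.0009, -0.0005, 0.0103])
2 ([0.076, 0.137, -0.0], [0.0033, -0.0018, 0.0203])
3 ([0.114, 0.206, -0.0], [0.007, -0.0039, 0.0298])
4 ([0.153, 0.275, -0.0], [0.012, -0.0066, 0.0384])
5 ([0.191, 0.343, -0.0], [0.0181, -0.01, 0.0459])
6 ([0.038, 0.069, 0.0], [0.0071, -0.0039, 0.0063])
7 ([0.076, 0.137, -0.0], [0.015, -0.0083, 0.0112])
8 ([0.114, 0.206, 0.0], [0.0234, -0.013, 0.0146])
9 ([0.153, 0.275, -0.0], [0.0322, -0.0179, 0.0163])
10 ([0.191, 0.343, -0.0], [0.0412, -0.0229, 0.0163])
```

View pics/s2.png

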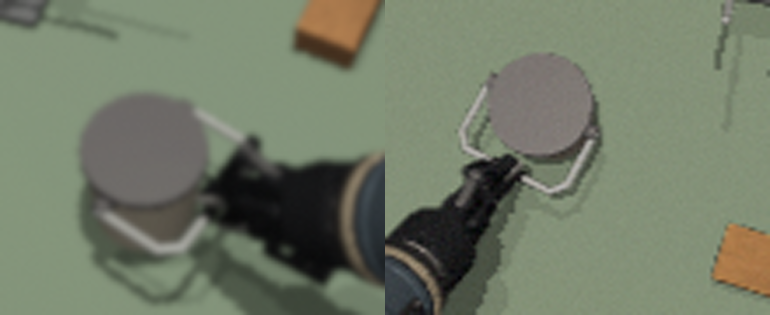

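Fingers straddle the sleeve without contact force. Swinging the bail up.

```bash
J="python3 -m jog"
$J '{"moves":[[[0.038,0.069,0],[0.0009,-0.0005,0.0103],0.78],[[0.076,0.137,0],[0.0033,-0.0018,0.0203],0.78],[[0.114,0.206,0],[0.007,-0.0039,0.0298],0.78],[[0.153,0.275,0],[0.012,-0.0066,0.0384],0.78],[[0.191,0.343,0],[0.0181,-0.01,0.0459],0.78]]}'
$J '{"moves":[[[0.038,0.069,0],[0.0071,-0.0039,0.0063],0.78],[[0.076,0.137,0],[0.015,-0.0083,0.0112],0.78],[[0.114,0.206,0],[0.0234,-0.013,0.0146],0.78],[[0.153,0.275,0],[0.0322,-0.0179,0.0163],0.78],[[0.191,0.343,0],[0.0412,-0.0229,0.0163],0.78]]}'
python3 -c "
from h import *
st();p,R=barpose('L',np.pi/2,0,14);print(rel(p,R))
c=cams()
a=cv2.resize(c['side']['frame'][190:310,190:310],None,fx=3,fy=3,interpolation=2);b=cv2.resize(c['top']['frame'][140:260,150:270],None,fx=3,fy=3,interpolation=2)
cv2.imwrite('pics/s3.png',np.hstack([a,b]))"
```

```text
time: 5.65
tcp_pos: [520.4, 227.1, 121.3]
eef_rot: [2.408, 1.412, 0.281]
wrist_force: [-1.7, 0.9, -1.4]
gripper_width: 19.0
gripper_force: 0.2
time: 6.28
tcp_pos: [561.9, 204.0, 137.3]
eef_rot: [-2.709, -1.588, 0.001]
wrist_force: [-0.4, 0.5, 0.2]
gripper_width: 18.6
gripper_force: 0.1
6.28 tcp [561.9 204.  137.3] rot [-2.709e+00 -1.588e+00  1.000e-03] F [-0.4  0.5  0.2] w 18.6 gf 0.1 q [0.35 0.45 0.05 1.18 0.   2.43]
([-0.002, -0.001, 0.003], [0.0001, 0.0003, 0.0007])
```

View pics/s3.png

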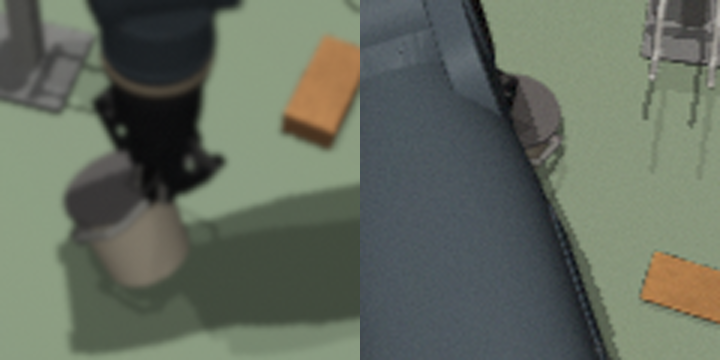

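The side view shows the pail leaning: the lid is at (105,200) and the foot is still at about (145,275). The bail has dragged it instead of turning, which suggests a light pail. I'm reversing to let it settle.

```bash
J="python3 -m jog"
$J '{"moves":[[[-0.038,-0.069,0],[-0.009,0.005,0],0.78],[[-0.077,-0.137,0],[-0.0178,0.0099,-0.0017],0.78],[[-0.115,-0.206,0],[-0.0262,0.0146,-0.0051],0.78],[[-0.153,-0.274,0],[-0.0341,0.019,-0.01],0.78],[[-0.191,-0.343,0],[-0.0412,0.0229,-0.0163],0.78]]}'
python3 -c "
from h import *
c=cams()
a=cv2.resize(c['side']['frame'][190:310,190:310],None,fx=3,fy=3,interpolation=2);b=cv2.resize(c['top']['frame'][140:260,150:270],None,fx=3,fy=3,interpolation=2)
cv2.imwrite('pics/s4.png',np.hstack([a,b]))"
```

```text
time: 7.0
tcp_pos: [519.5, 227.5, 121.0]
eef_rot: [2.403, 1.409, 0.287]
wrist_force: [-0.5, 1.0, -1.2]
gripper_width: 18.7
gripper_force: 0.3
```

View pics/s4.png

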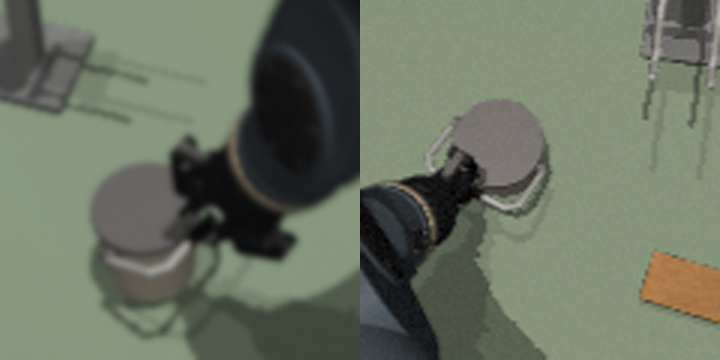

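The pail is standing again (lid at (498,145) in the right half). The bail is only part raised, so I'll get its angle from its corner pixels.

```bash
python3 -c "
from h import *
C=cams();(x,y),psi=PA['L']
for q in np.arange(0,1.0,.1):
    P=np.array([x,y,0])+rz(psi)@[-72*np.cos(q),-45,80+72*np.sin(q)]
    print(round(q,1),proj(C['side'],P).round(1),proj(C['top'],P).round(1))
P=np.array([x,y,97.]);print('lid',proj(C['top'],P),proj(C['side'],P))
g=cv2.cvtColor(C['top']['frame'],6)
print(tri(C,(240,280),(201.7,210)))
s=monitor.sense();print(s['tcp_pos'],proj(C['side'],s['tcp_pos']),proj(C['top'],s['tcp_pos']))
"
```

```text
0.0 [271.3 266.2] [195.7 214.5]
0.1 [271.4 264.8] [195.4 214.1]
0.2 [271.2 263.3] [195.2 213.6]
0.3 [270.8 261.7] [195.2 213. ]
0.4 [270.3 259.9] [195.3 212.1]
0.5 [269.5 258.1] [195.4 211.1]
0.6 [268.5 256.2] [195.7 209.9]
0.7 [267.4 254.3] [196.1 208.6]
0.8 [266.1 252.3] [196.6 207.1]
0.9 [264.6 250.3] [197.3 205.5]
lid [194.50669162 189.72750394] [241.87210497 260.17362029]
[540.19699478 196.50612068 -42.39234348]
[519.63318005 227.55488228 120.84962808] [255.67939042 265.01470044] [186.12211113 200.67028199]
```

```bash
J="python3 -m jog"
$J '{"moves":[[[0,0,0],[-0.01,0.0055,0.027],0.72],[[0,0,0],[-0.02,0.011,0.055],0.72],[[0,0,0],[-0.035,0.02,0.07],0.72],[[0,0,0],[-0.07,0.039,0.075],0.72],[[0,0,0],[-0.11,0.061,0.075],0.72]]}' | head -2
$J '{"moves":[[[0,0,0],[-0.02,0.01,0],0.72],[[0,0,0],[-0.02,0.01,0],0.72],[[0,0,0],[-0.02,0.01,0],0.72],[[0,0,0],[-0.02,0.01,0],0.72],[[0,0,0],[-0.02,0.01,0],0.72]]}' | head -2
python3 -c "
from h import *
C=cams()
for n,(x0,y0,w,h) in {'top':(160,165,70,60),'side':(205,215,90,90)}.items():
    f=C[n]['frame'][y0:y0+h,x0:x0+w].astype(int);m=(f.max(2)<55).astype(np.uint8)
    k,l,s,c=cv2.connectedComponentsWithStats(m)
    print(n,'dark',[(s[i,4],s[i,:4].tolist(),(c[i]+[x0,y0]).round(1).tolist()) for i in range(1,k) if s[i,4]>5])
    sat=f.max(2)-f.min(2);m=((sat<16)&(f.max(2)>75)&(f.max(2)<125)).astype(np.uint8);m=cv2.morphologyEx(m,cv2.MORPH_OPEN,np.ones((5,5)))
    k,l,s,c=cv2.connectedComponentsWithStats(m)
    print('lid',[(s[i,4],s[i,:4].tolist(),(c[i]+[x0,y0]).round(1).tolist()) for i in range(1,k) if s[i,4]>60])
"
```

```text
time: 7.82
tcp_pos: [410.4, 288.4, 196.8]
time: 8.45
tcp_pos: [390.8, 297.7, 195.7]
top dark [(np.int32(30), [20, 39, 9, 7], [183.9, 206.9])]
lid [(np.int32(133), [20, 11, 13, 16], [187.0, 183.1])]
side dark [(np.int32(32), [52, 56, 9, 9], [261.2, 274.8])]
lid [(np.int32(106), [0, 0, 11, 12], [209.2, 219.9]), (np.int32(1037), [18, 32, 37, 36], [240.7, 263.6])]
```

The bail is still folded and the pail stands about where it was: sleeve at top (183.9,206.9), side (261.2,274.8). So the inner finger had jammed against the lid. New approach: push the bar up from below with shut fingers. First I'll re-measure by template matching.

```bash
cat >> h.py <<'E'
def match(C,n,box,m=12):
    x,y,w,h=box;T=cv2.imread(f"pics/{n}0.png")[y:y+h,x:x+w];I=C[n]["frame"][y-m:y+h+m,x-m:x+w+m]
    r=cv2.matchTemplate(I,T,cv2.TM_CCOEFF_NORMED);i,j=np.unravel_index(r.argmax(),r.shape)
    f=lambda a,b,c:.5*(a-c)/(a-2*b+c)
    return np.round([j+f(r[i,j-1],r[i,j],r[i,j+1])-m,i+f(r[i-1,j],r[i,j],r[i+1,j])-m,r.max()],2)
def under(w,q,t,ext,gap):
    p,R=barpose(w,q,t,ext);return p-R[:,1]*(20.5+gap),R
E
python3 - <<'E'
from h import *
C=cams()
print("lid top",match(C,"top",(174,170,42,36)),"lid side",match(C,"side",(222,248,40,30)))
print("whole top",match(C,"top",(168,170,48,48)))
for uv,uv0 in(((183.9,206.9),(184.75,208.25)),):print(plane(C["top"],uv,80)-plane(C["top"],uv0,80), plane(C["top"],uv,80))
print(plane(C["side"],(261.2,274.8),80),tri(C,(261.2,274.8),(183.9,206.9)))
E
```

```text
lid top [-0.11 -0.32  0.92] lid side [-0.3  -0.32  0.96]
whole top [-0.1 -0.4  0.9]
[4.75321    3.17661163 0.        ] [503.63847174 242.12541002  80.        ]
[502.17231139 231.81713742  80.        ] [501.75991909 239.48417478  93.70335725]
```

```bash
sed -i 's/L=((562,204.3),-.507)/L=((563,204.6),-.507)/' h.py; python3 - <<'E'
from h import *
t=np.pi/4
p,R=under("L",0,t,12,6);pb=p-R[:,2]*75
print("stage",pb,rel(pb,R),"final",p,rel(p,R,pb,R))
p0,R0=p,R
for i in range(1,11):
    q=i*np.pi/20*.97
    P,Rr=under("L",q,t*(1-i/10),12,0)
    print(i,rel(P,Rr,p0,R0))
    if i==5:p0,R0=P,Rr
E
```

```text
stage [444.73223775 270.28906765 105.80939751] ([-0.192, -0.342, 0.003], [0.0543, -0.0276, -0.0899]) final [491.09396485 244.53852862  52.77638892] ([0.0, 0.0, 0.0], [0.0464, -0.0258, -0.053])
1 ([0.038, 0.069, -0.0], [0.0029, -0.0016, 0.0157])
2 ([0.076, 0.137, -0.0], [0.0035, -0.002, 0.0271])
3 ([0.114, 0.206, -0.0], [0.0056, -0.0031, 0.0381])
4 ([0.153, 0.275, -0.0], [0.0091, -0.005, 0.0484])
5 ([0.191, 0.343, -0.0], [0.0138, -0.0077, 0.058])
6 ([0.038, 0.069, 0.0], [0.0059, -0.0033, 0.0085])
7 ([0.076, 0.137, -0.0], [0.0127, -0.0071, 0.0158])
8 ([0.114, 0.206, 0.0], [0.0203, -0.0113, 0.0218])
9 ([0.153, 0.275, -0.0], [0.0286, -0.0159, 0.0262])
10 ([0.191, 0.343, -0.0], [0.0372, -0.0207, 0.0292])
```

```bash
J="python3 -m jog"
$J '{"moves":[[[-0.05,-0.09,0],[0.01,-0.005,-0.015],1],[[-0.1,-0.18,0],[0.02,-0.01,-0.03],1],[[-0.14,-0.26,0],[0.03,-0.015,-0.05],1],[[-0.192,-0.342,0],[0.045,-0.023,-0.07],1],[[-0.192,-0.342,0.003],[0.0543,-0.0276,-0.0899],1]]}' 
$J '{"moves":[[[0,0,0],[0,0,0],1],[[0,0,0],[0.0155,-0.0086,-0.0175],1],[[0,0,0],[0.031,-0.0172,-0.0353],1],[[0,0,0],[0.0464,-0.0258,-0.053],1],[[0,0,0],[0.0464,-0.0258,-0.053],1]]}'
$J '{"moves":[[[0.038,0.069,0],[0.0029,-0.0016,0.0157],1],[[0.076,0.137,0],[0.0035,-0.002,0.0271],1],[[0.114,0.206,0],[0.0056,-0.0031,0.0381],1],[[0.153,0.275,0],[0.0091,-0.005,0.0484],1],[[0.191,0.343,0],[0.0138,-0.0077,0.058],1]]}'
python3 -c "
from h import *
C=cams();st()
print('lid top',match(C,'top',(180,170,36,25)),'lid side',match(C,'side',(222,248,30,30)))"
```

```text
time: 9.28
tcp_pos: [444.2, 270.2, 104.3]
eef_rot: [2.08, 1.228, 0.506]
wrist_force: [0.8, 0.1, -0.1]
gripper_width: -0.1
gripper_force: 0.0
time: 9.9
tcp_pos: [491.2, 244.0, 52.9]
eef_rot: [2.084, 1.224, 0.506]
wrist_force: [-0.4, -0.3, -0.1]
gripper_width: -0.1
gripper_force: 0.0
time: 10.52
tcp_pos: [504.4, 237.7, 113.2]
eef_rot: [2.407, 1.416, 0.282]
wrist_force: [-0.0, 0.3, -0.8]
gripper_width: -0.4
gripper_force: 0.2
10.62 tcp [506.4 237.6 114.1] rot [2.407 1.412 0.286] F [-0.8  0.7  1.4] w -0.0 gf 0.6 q [ 0.64  0.24 -0.38  0.78 -0.35  2.69]
lid top [ 0.21 -0.92  0.93] lid side [-0.87 -0.72  0.74]
```

```bash
J="python3 -m jog"
$J '{"moves":[[[0.038,0.069,0],[0.0059,-0.0033,0.0085],1],[[0.076,0.137,0],[0.0127,-0.0071,0.0158],1],[[0.114,0.206,0],[0.0203,-0.0113,0.0218],1],[[0.153,0.275,0],[0.0286,-0.0159,0.0262],1],[[0.191,0.343,0],[0.0372,-0.0207,0.0292],1]]}'
$J '{"moves":[[[0,0,0],[0,0,0.02],1],[[0,0,0],[0,0,0.06],1],[[0,0,0],[-0.02,0.01,0.1],1],[[0,0,0],[-0.07,0.04,0.1],1],[[0,0,0],[-0.12,0.07,0.1],1]]}'
$J '{"moves":[[[0,0,0],[-0.03,0.015,0],0],[[0,0,0],[-0.03,0.015,0],0],[[0,0,0],[-0.03,0.015,0],0],[[0,0,0],[-0.03,0.015,0],0],[[0,0,0],[-0.03,0.015,0],0]]}'
python3 -c "
from h import *
C=cams();st()
print('lid top',match(C,'top',(180,170,36,25)),'lid side',match(C,'side',(222,248,30,30)))
for n,(x0,y0,w,h) in {'top':(160,150,80,75),'side':(205,195,100,110)}.items():
    f=C[n]['frame'][y0:y0+h,x0:x0+w].astype(int);m=(f.max(2)<55).astype(np.uint8)
    k,l,s,c=cv2.connectedComponentsWithStats(m)
    print(n,'dark',[(s[i,4],s[i,:4].tolist(),(c[i]+[x0,y0]).round(1).tolist()) for i in range(1,k) if s[i,4]>5])
(x,y),psi=PA['L']
for q in(0,.4,.8,1.2,1.4,1.57):
    P=np.array([x,y,0])+rz(psi)@[-72*np.cos(q),0,80+72*np.sin(q)];print(q,proj(C['top'],P),proj(C['side'],P))
"
```

```text
time: 11.25
tcp_pos: [541.4, 216.8, 140.7]
eef_rot: [-2.707, -1.593, 0.001]
wrist_force: [-0.5, 0.3, 0.6]
gripper_width: 0.2
gripper_force: 0.2
time: 11.88
tcp_pos: [420.0, 287.0, 240.4]
eef_rot: [2.707, 1.592, 0.002]
wrist_force: [0.9, 1.4, 1.0]
gripper_width: -0.0
gripper_force: 0.0
time: 12.5
tcp_pos: [392.5, 300.9, 239.8]
eef_rot: [2.708, 1.592, 0.0]
wrist_force: [0.9, -0.0, -0.4]
gripper_width: 85.4
gripper_force: 0.0
12.6 tcp [392.4 301.  239.9] rot [-2.708 -1.592 -0.   ] F [-0.9 -0.4  0.4] w 85.4 gf 0.0 q [ 0.65  0.2  -0.03  1.34  0.    2.73]
lid top [ 0.01 -0.04  0.95] lid side [-0.52 -0.47  0.76]
top dark [(np.int32(32), [19, 50, 11, 7], [183.9, 202.7]), (np.int32(34), [0, 63, 5, 12], [161.1, 218.3])]
side dark [(np.int32(158), [92, 0, 8, 34], [301.9, 209.4]), (np.int32(474), [76, 34, 24, 33], [293.9, 243.5]), (np.int32(34), [49, 69, 8, 9], [257.7, 267.8])]
0 [184.58934122 207.91720396] [261.58179961 277.36189413]
0.4 [183.93479541 205.42548731] [260.3345319  271.13458347]
0.8 [185.11958068 200.33178655] [255.89442233 263.4098474 ]
1.2 [188.02065106 193.42624169] [248.98061321 255.57245138]
1.4 [189.97447456 189.6667635 ] [244.98076082 252.07539945]
1.57 [191.81254873 186.48548945] [241.48448293 249.49286883]
```

The sleeve is now at q≈0.6 and the pail hasn't moved; the bar slid off the fingertip. The bar is now above lid level, so I can cage it with a vertical tool clear of the lid and finish the swing.

```bash
python3 - <<'E'
from h import *
a,R=barpose("L",.6,0,14,60);print("above",rel(a,R))
p,_=barpose("L",.6,0,14)
for i in range(1,6):
    q=.6+i*.97/5;P,_=barpose("L",q,0,14);print(rel(P,R,p,R))
E
```

```text
above ([-0.0, 0.0, 0.001], [0.1187, -0.0675, -0.0732])
([0.0, 0.0, 0.0], [0.0078, -0.0043, 0.0107])
([0.0, 0.0, 0.0], [0.0173, -0.0096, 0.0195])
([0.0, 0.0, 0.0], [0.0281, -0.0156, 0.026])
([0.0, 0.0, 0.0], [0.0398, -0.0221, 0.03])
([0.0, 0.0, 0.0], [0.0519, -0.0288, 0.0313])
```

```bash
J="python3 -m jog"
$J '{"moves":[[[0,0,0],[0.03,-0.02,0],0.6],[[0,0,0],[0.06,-0.04,0],0.6],[[0,0,0],[0.09,-0.055,-0.02],0.6],[[0,0,0],[0.1187,-0.0675,-0.05],0.6],[[0,0,0],[0.1187,-0.0675,-0.0732],0.6]]}'|head -2
$J '{"moves":[[[0,0,0],[0,0,-0.02],0.6],[[0,0,0],[0,0,-0.04],0.6],[[0,0,0],[0,0,-0.06],0.6],[[0,0,0],[0,0,-0.06],0.76],[[0,0,0],[0,0,-0.06],0.76]]}'
$J '{"moves":[[[0,0,0],[0.0078,-0.0043,0.0107],0.76],[[0,0,0],[0.0173,-0.0096,0.0195],0.76],[[0,0,0],[0.0281,-0.0156,0.026],0.76],[[0,0,0],[0.0398,-0.0221,0.03],0.76],[[0,0,0],[0.0519,-0.0288,0.0313],0.76]]}'
$J '{"moves":[[[0,0,0],[0,0,0],1],[[0,0,0],[0,0,0],1],[[0,0,0],[0,0,0],1],[[0,0,0],[0,0,0],1],[[0,0,0],[0,0,0],1]]}' 60
python3 -c "
from h import *
C=cams()
print('lid side',match(C,'side',(222,248,30,30)))"
```

```text
time: 13.22
tcp_pos: [512.2, 232.3, 165.1]
time: 13.85
tcp_pos: [511.1, 233.8, 107.6]
eef_rot: [-2.708, -1.593, -0.002]
wrist_force: [0.2, 0.7, 0.5]
gripper_width: 20.1
gripper_force: 0.0
time: 14.48
tcp_pos: [563.7, 204.4, 138.3]
eef_rot: [-2.708, -1.593, -0.001]
wrist_force: [-0.6, 0.8, 0.5]
gripper_width: 20.5
gripper_force: 0.2
time: 15.1
tcp_pos: [562.4, 205.1, 138.1]
eef_rot: [-2.707, -1.593, -0.001]
wrist_force: [0.1, 0.1, -1.6]
gripper_width: 9.7
gripper_force: 58.4
lid side [-9.24 -4.42  0.41]
```

Something is gripped. Lift 30 mm and weigh, averaging readings.

```bash
J="python3 -m jog"
$J '{"moves":[[[0,0,0],[0,0,0.006],1],[[0,0,0],[0,0,0.012],1],[[0,0,0],[0,0,0.018],1],[[0,0,0],[0,0,0.024],1],[[0,0,0],[0,0,0.03],1]]}'
python3 -c "
from h import *
F=[]
for i in range(10):
    C=capture('side');F.append(monitor.sense()['wrist_force'])
print(np.mean(F,0),np.std(F,0));st()
c=cams()
print('lid side',match(c,'side',(222,248,30,30),20))
a=cv2.resize(c['side']['frame'][170:310,190:310],None,fx=3,fy=3,interpolation=2);b=cv2.resize(c['top']['frame'][120:260,150:270],None,fx=3,fy=3,interpolation=2)
cv2.imwrite('pics/s5.png',np.hstack([a,b]))"
```

```text
time: 15.82
tcp_pos: [562.7, 205.0, 168.6]
eef_rot: [-2.707, -1.593, -0.001]
wrist_force: [0.3, 0.8, -1.2]
gripper_width: 9.9
gripper_force: 58.4
[ 0.35938129  0.37705174 -2.05303532] [0.4408838  0.45933204 0.45216788]
16.32 tcp [562.6 205.  167.9] rot [-2.707 -1.593 -0.   ] F [ 1.   0.7 -2.1] w 9.6 gf 58.5 q [0.35 0.43 0.11 1.25 0.   2.43]
lid side [-12.73  12.72   0.47]
```

```bash
J="python3 -m jog"
$J '{"moves":[[[0,0,0],[0,0,0.015],1],[[0,0,0],[0,0,0.03],1],[[0,0,0],[0,0,0.045],1],[[0,0,0],[0,0,0.06],1],[[0,0,0],[0,0,0.06],1]]}' >/dev/null
python3 -c "
from h import *
F=[]
for i in range(12):
    C=capture('side');F.append(monitor.sense()['wrist_force'])
print(np.mean(F,0));st()
f=C['frame'];x0,y0=200,180;g=f[y0:310,x0:300].astype(int)
# whitish/grey unsaturated pail region
m=((g.max(2)-g.min(2)<24)&(g.max(2)>75)).astype(np.uint8);m=cv2.morphologyEx(m,cv2.MORPH_OPEN,np.ones((5,5)))
k,l,s,c=cv2.connectedComponentsWithStats(m);print([(s[i,4],(s[i,:4]+[x0,y0,0,0]).tolist(),(c[i]+[x0,y0]).round(1)) for i in range(1,k)])
print('expect lid if lifted 90',proj(C,(563,205,187)),'foot',proj(C,(563,205,90)))"
```

```text
[-0.28358719  0.14286206 -2.03318177]
17.65 tcp [562.6 204.9 228. ] rot [-2.707e+00 -1.593e+00 -1.000e-03] F [-0.9 -0.1 -2.4] w 9.6 gf 58.6 q [0.35 0.42 0.25 1.4  0.   2.43]
[(np.int32(21), [263, 180, 7, 3], array([266., 181.])), (np.int32(463), [200, 197, 23, 31], array([210. , 212.3])), (np.int32(124), [217, 222, 16, 10], array([224.5, 226.4])), (np.int32(4404), [207, 241, 93, 68], array([252.8, 278.3]))]
expect lid if lifted 90 [241.41556475 242.28486393] foot [241.48820311 261.63767004]
```

The reading stays at 2.03 N at +90 mm, so this pail hangs free and is the empty one. Put it back down and release.

```bash
J="python3 -m jog"
$J '{"moves":[[[0,0,0],[0,0,-0.02],1],[[0,0,0],[0,0,-0.04],1],[[0,0,0],[0,0,-0.06],1],[[0,0,0],[0,0,-0.075],1],[[0,0,0],[0,0,-0.084],1]]}'>/dev/null
$J '{"moves":[[[0,0,0],[0,0,-0.002],1],[[0,0,0],[0,0,-0.004],1],[[0,0,0],[0,0,-0.006],1],[[0,0,0],[0,0,-0.006],1],[[0,0,0],[0,0,-0.006],1]]}'
$J '{"moves":[[[0,0,0],[0,0,0],0.72],[[0,0,0],[0,0,0],0.72],[[0,0,0],[0,0,0],0.6],[[0,0,0],[0,0,0],0.6],[[0,0,0],[0,0,0.01],0.6]]}'
$J '{"moves":[[[0,0,0],[0,0,0.02],0.6],[[0,0,0],[0,0,0.05],0.6],[[0,0,0],[0,0,0.09],0.6],[[0,0,0],[-0.05,0,0.11],0.6],[[0,0,0],[-0.1,-0.03,0.11],0.6]]}'
python3 -c "
from h import *
p,R=barpose('R',0,np.pi/4,6,0);print(p,rel(p,R));print(rel(p,toolR(.74,0)))
C=cams();print('lid top',match(C,'top',(184,170,28,25)),'lid side',match(C,'side',(222,248,30,30)))"
```

```text
time: 18.9
tcp_pos: [562.7, 205.0, 138.3]
eef_rot: [-2.707, -1.593, -0.001]
wrist_force: [0.1, -0.1, -1.7]
gripper_width: 10.0
gripper_force: 58.5
time: 19.52
tcp_pos: [562.2, 204.8, 147.9]
eef_rot: [-2.707, -1.593, 0.001]
wrist_force: [-1.6, 0.6, 0.5]
gripper_width: 34.3
gripper_force: 0.2
time: 20.15
tcp_pos: [462.5, 175.8, 259.9]
eef_rot: [2.706, 1.595, 0.006]
wrist_force: [0.8, -1.1, 0.5]
gripper_width: 34.2
gripper_force: 0.0
[ 528.56332052 -305.18796831   75.75735931] ([0.094, -0.829, 1.177], [0.0661, -0.481, -0.1841])
([-0.004, 0.002, 1.245], [0.0661, -0.481, -0.1841])
lid top [-4.83  5.54  0.28] lid side [-0.92  0.48  0.51]
```

```bash
J="python3 -m jog"
$J '{"moves":[[[0,0,0.12],[-0.005,-0.06,0],1],[[0,0,0.24],[-0.01,-0.12,0],1],[[0,0,0.36],[-0.01,-0.18,0],1],[[0,0,0.48],[-0.01,-0.24,0],1],[[0,0,0.6],[-0.01,-0.29,0],1]]}'|head -2
$J '{"moves":[[[0,0,0.12],[0,-0.06,0],1],[[0,0,0.24],[0,-0.12,0],1],[[0,0,0.36],[-0.01,-0.18,0],1],[[0,0,0.5],[-0.02,-0.22,0],1],[[0,0,0.645],[-0.02,-0.25,0],1]]}'
python3 - <<'E'
from h import *
st();t=np.pi/4
p,R=under("R",0,t,13,6);pb=p-R[:,2]*75
print("stage",pb,rel(pb,R),"final",p,rel(p,R,pb,R))
p0,R0=p,R
for i in range(1,9):
    q=i*np.pi/20*.97
    P,Rr=under("R",q,t*(1-i/10),13,0)
    print(i,rel(P,Rr,p0,R0))
    if i==5:p0,R0=P,Rr
C=cams()
print("R lid top",match(C,"top",(310,170,34,36)),"side",match(C,"side",(243,145,32,30)))
print("L lid top",match(C,"top",(174,170,42,36)),"lid side",match(C,"side",(222,248,40,30)))
E
```

```text
time: 20.88
tcp_pos: [452.5, -117.3, 259.0]
time: 21.5
tcp_pos: [431.9, -367.2, 258.8]
eef_rot: [1.266, 2.875, -0.0]
wrist_force: [0.7, 1.1, 0.0]
gripper_width: 0.1
gripper_force: 0.0
21.5 tcp [ 431.9 -367.2  258.8] rot [ 1.266  2.875 -0.   ] F [0.7 1.1 0. ] w 0.1 gf 0.0 q [-0.7   0.35  0.22  1.44 -0.    0.13]
stage [ 479.21767666 -350.24495924  105.10229073] ([0.53, -0.58, -0.001], [0.0473, 0.0169, -0.1536]) final [ 518.38088608 -314.48544263   52.06928214] ([0.0, 0.0, 0.0], [0.0392, 0.0358, -0.053])
1 ([-0.053, 0.058, -0.0], [0.0024, 0.0022, 0.0157])
2 ([-0.106, 0.116, 0.0], [0.0029, 0.0026, 0.027])
3 ([-0.159, 0.174, -0.0], [0.0046, 0.0042, 0.0379])
4 ([-0.212, 0.232, -0.0], [0.0075, 0.0068, 0.0483])
5 ([-0.265, 0.29, -0.0], [0.0114, 0.0104, 0.0578])
6 ([-0.053, 0.058, -0.0], [0.0049, 0.0045, 0.0085])
7 ([-0.106, 0.116, -0.0], [0.0106, 0.0097, 0.0158])
8 ([-0.159, 0.174, -0.0], [0.017, 0.0155, 0.0217])
R lid top [0.02 0.03 0.98] side [ 0.02 -0.02  0.96]
L lid top [-0.62 -0.04  0.49] lid side [-0.28 -7.89  0.51]
```

```bash
J="python3 -m jog"
$J '{"moves":[[[0.11,-0.12,0],[0.005,0,-0.01],1],[[0.21,-0.23,0],[0.01,0.005,-0.02],1],[[0.32,-0.35,0],[0.02,0.008,-0.05],1],[[0.43,-0.47,0],[0.03,0.012,-0.08],1],[[0.53,-0.58,0],[0.0473,0.0169,-0.12],1]]}' 
$J '{"moves":[[[0,0,0],[0,0,-0.02],1],[[0,0,0],[0,0,-0.0336],1],[[0,0,0],[0,0,-0.0336],1],[[0,0,0],[0,0,-0.0336],1],[[0,0,0],[0,0,-0.0336],1]]}'
python3 - <<'E'
from h import *
st();p,R=under("R",0,np.pi/4,13,6);print(rel(p,R))
C=cams();print(tri(C,(274,147.7),(340.25,201.5)))
for n,(x0,y0,w,h) in {'top':(300,160,70,60),'side':(240,120,60,70)}.items():
    f=C[n]['frame'][y0:y0+h,x0:x0+w].astype(int);m=(f.max(2)<55).astype(np.uint8)
    k,l,s,c=cv2.connectedComponentsWithStats(m)
    print(n,'dark',[(s[i,4],(c[i]+[x0,y0]).round(1).tolist()) for i in range(1,k) if s[i,4]>5])
E
```

```text
time: 22.22
tcp_pos: [480.6, -348.9, 139.0]
eef_rot: [1.07, 2.416, 1.008]
wrist_force: [0.4, -0.5, -1.1]
gripper_width: 0.1
gripper_force: 0.0
time: 22.85
tcp_pos: [480.3, -348.4, 105.6]
eef_rot: [1.069, 2.422, 1.003]
wrist_force: [1.0, 1.0, -0.3]
gripper_width: 0.2
gripper_force: 0.0
22.85 tcp [ 480.3 -348.4  105.6] rot [1.069 2.422 1.003] F [ 1.   1.  -0.3] w 0.2 gf 0.0 q [-1.01  0.57 -0.08  1.09  0.77 -0.25]
([-0.0, -0.0, 0.001], [0.038, 0.034, -0.0536])
[ 524.40257457 -304.50944534   93.99539718]
top dark [(np.int32(28), [339.9, 201.1]), (np.int32(84), [362.5, 215.7])]
side dark [(np.int32(148), [294.2, 127.6]), (np.int32(13), [273.2, 148.0])]
```

```bash
J="python3 -m jog"
$J '{"moves":[[[0,0,0],[0.01,0.009,-0.013],1],[[0,0,0],[0.019,0.017,-0.027],1],[[0,0,0],[0.029,0.026,-0.04],1],[[0,0,0],[0.038,0.034,-0.0536],1],[[0,0,0],[0.038,0.034,-0.0536],1]]}'
$J '{"moves":[[[-0.053,0.058,0],[0.0024,0.0022,0.0157],1],[[-0.106,0.116,0],[0.0029,0.0026,0.027],1],[[-0.159,0.174,0],[0.0046,0.0042,0.0379],1],[[-0.212,0.232,0],[0.0075,0.0068,0.0483],1],[[-0.265,0.29,0],[0.0114,0.0104,0.0578],1]]}'
$J '{"moves":[[[-0.053,0.058,0],[0.0049,0.0045,0.0085],1],[[-0.106,0.116,0],[0.0106,0.0097,0.0158],1],[[-0.159,0.174,0],[0.017,0.0155,0.0217],1],[[-0.159,0.174,0],[0.017,0.0155,0.05],1],[[-0.159,0.174,0],[0.0,0.0,0.09],1]]}'
$J '{"moves":[[[-0.053,0.058,0],[-0.03,-0.02,0.02],1],[[-0.106,0.116,0],[-0.07,-0.04,0.04],1],[[-0.106,0.116,0],[-0.11,-0.06,0.05],0.6],[[-0.106,0.116,0],[-0.11,-0.06,0.05],0.6],[[-0.106,0.116,0],[-0.11,-0.06,0.05],0.6]]}'
python3 - <<'E'
from h import *
st();C=cams()
print("R lid top",match(C,"top",(310,170,34,36)),"side",match(C,"side",(243,145,32,30)))
for n,(x0,y0,w,h) in {'top':(300,150,70,70),'side':(240,110,60,80)}.items():
    f=C[n]['frame'][y0:y0+h,x0:x0+w].astype(int);m=(f.max(2)<55).astype(np.uint8)
    k,l,s,c=cv2.connectedComponentsWithStats(m)
    print(n,'dark',[(s[i,4],(c[i]+[x0,y0]).round(1).tolist()) for i in range(1,k) if s[i,4]>5])
(x,y),psi=PA['R']
for q in(0,.2,.4,.6,.8,1.,1.2,1.4,1.57):
    P=np.array([x,y,0])+rz(psi)@[-72*np.cos(q),0,80+72*np.sin(q)];print(q,proj(C['top'],P),proj(C['side'],P))
E
```

```text
time: 23.58
tcp_pos: [517.9, -313.2, 50.5]
eef_rot: [1.071, 2.424, 1.006]
wrist_force: [-0.2, 0.1, -1.4]
gripper_width: 0.1
gripper_force: 0.0
time: 24.2
tcp_pos: [529.1, -304.8, 110.4]
eef_rot: [1.188, 2.686, 0.53]
wrist_force: [-1.1, -2.7, 1.6]
gripper_width: -0.0
gripper_force: 1.5
time: 24.82
tcp_pos: [529.1, -302.8, 199.7]
eef_rot: [1.24, 2.811, 0.223]
wrist_force: [-0.2, -0.6, 0.7]
gripper_width: -0.1
gripper_force: 0.0
time: 25.45
tcp_pos: [419.2, -363.9, 249.3]
eef_rot: [-1.272, -2.873, -0.001]
wrist_force: [0.0, -0.6, -0.4]
gripper_width: 34.1
gripper_force: 0.0
25.45 tcp [ 419.2 -363.9  249.3] rot [-1.272e+00 -2.873e+00 -1.000e-03] F [ 0.  -0.6 -0.4] w 34.1 gf 0.0 q [-0.72  0.33  0.16  1.41  0.    0.12]
R lid top [ -4.31 -11.65   0.45] side [-0.03 -1.04  0.66]
top dark [(np.int32(80), [328.3, 152.8]), (np.int32(36), [335.4, 188.0]), (np.int32(36), [367.7, 214.6])]
side dark [(np.int32(16), [264.2, 140.8])]
0 [340.29059603 201.54403928] [273.82377886 149.95299124]
0.2 [341.00954088 200.63758589] [273.76971186 147.21986947]
0.4 [341.1281151 199.137352 ] [273.10528238 144.81383467]
0.6 [340.62221967 197.08977472] [271.84041336 142.83846573]
0.8 [339.49680343 194.57073285] [270.00992683 141.38556498]
1.0 [337.78851801 191.68387829] [267.67472237 140.52962892]
1.2 [335.56598513 188.55627611] [264.92149899 140.32229609]
1.4 [332.92722312 185.33144439] [261.86061119 140.78737914]
1.57 [330.4476128  182.62666821] [259.113469   141.70656776]
```

The full pail's bail is at about q=1.23 (top (335.4,188.0), side (264.2,140.8) match the model). Cage it from above, finish the swing, then grip.

```bash
python3 - <<'E'
from h import *
a,R=barpose("R",1.23,0,16,60);print("above",rel(a,R))
p,_=barpose("R",1.23,0,16)
for q in(1.4,1.57): P,_=barpose("R",q,0,16);print(rel(P,R,p,R))
E
```

```text
above ([-0.001, -0.001, 0.001], [0.1412, 0.0877, -0.0568])
([0.0, 0.0, 0.0], [0.0087, 0.008, 0.0031])
([0.0, 0.0, 0.0], [0.0177, 0.0162, 0.0041])
```

```bash
J="python3 -m jog"
$J '{"moves":[[[0,0,0],[0.04,0.03,0],0.6],[[0,0,0],[0.08,0.05,0],0.6],[[0,0,0],[0.12,0.075,-0.01],0.6],[[0,0,0],[0.1412,0.0877,-0.03],0.6],[[0,0,0],[0.1412,0.0877,-0.0568],0.6]]}'|head -2
$J '{"moves":[[[0,0,0],[0,0,-0.02],0.6],[[0,0,0],[0,0,-0.04],0.6],[[0,0,0],[0,0,-0.06],0.6],[[0,0,0],[0,0,-0.06],0.74],[[0,0,0],[0,0,-0.06],0.74]]}'
$J '{"moves":[[[0,0,0],[0.0045,0.004,0.0016],0.74],[[0,0,0],[0.0087,0.008,0.0031],0.74],[[0,0,0],[0.0132,0.012,0.0037],0.74],[[0,0,0],[0.0177,0.0162,0.0041],0.74],[[0,0,0],[0.0177,0.0162,0.0041],0.74]]}'
$J '{"moves":[[[0,0,0],[0,0,0],1],[[0,0,0],[0,0,0],1],[[0,0,0],[0,0,0],1],[[0,0,0],[0,0,0],1],[[0,0,0],[0,0,0],1]]}' 80
$J '{"moves":[[[0,0,0],[0,0,0.006],1],[[0,0,0],[0,0,0.012],1],[[0,0,0],[0,0,0.018],1],[[0,0,0],[0,0,0.024],1],[[0,0,0],[0,0,0.03],1]]}'
python3 -c "
from h import *
F=[]
for i in range(10):
    C=capture('side');F.append(monitor.sense()['wrist_force'])
print(np.mean(F,0));st()"
```

```text
time: 26.18
tcp_pos: [562.0, -274.6, 190.2]
time: 26.8
tcp_pos: [560.6, -276.1, 132.3]
eef_rot: [-1.27, -2.873, -0.0]
wrist_force: [1.2, 0.5, 0.3]
gripper_width: 22.3
gripper_force: 0.0
time: 27.42
tcp_pos: [578.6, -259.4, 135.9]
eef_rot: [-1.269, -2.873, -0.001]
wrist_force: [0.1, 0.0, 0.5]
gripper_width: 22.2
gripper_force: 0.0
time: 28.05
tcp_pos: [578.2, -259.9, 136.1]
eef_rot: [-1.271, -2.873, -0.0]
wrist_force: [0.9, 1.1, 4.0]
gripper_width: 9.6
gripper_force: 77.3
time: 28.68
tcp_pos: [578.2, -259.8, 166.4]
eef_rot: [-1.27, -2.873, -0.0]
wrist_force: [0.0, -0.4, -5.2]
gripper_width: 9.2
gripper_force: 77.3
[-0.12506003  0.00618743 -5.61113921]
29.18 tcp [ 578.1 -259.8  165.8] rot [-1.27  -2.872 -0.   ] F [-0.1  0.6 -5.1] w 9.3 gf 77.3 q [-0.42  0.51  0.23  1.29  0.    0.41]
```

The right pail weighs 5.6 N, so it is the full one. Carry it, turned to the hook's yaw, to a point in front of the prongs.

```bash
J="python3 -m jog"
$J '{"moves":[[[0,0,0],[0,0,0.02],1],[[0,0,0],[0,0,0.04],1],[[0,0,0],[-0.01,0,0.06],1],[[0,0,-0.05],[-0.025,0.005,0.08],1],[[0,0,-0.1],[-0.04,0.02,0.1],1]]}'|head -2
$J '{"moves":[[[0,0,-0.09],[-0.01,0.025,0],1],[[0,0,-0.18],[-0.02,0.05,0],1],[[0,0,-0.27],[-0.027,0.075,0],1],[[0,0,-0.36],[-0.032,0.1,0],1],[[0,0,-0.44],[-0.037,0.125,0],1]]}'|head -2
$J '{"moves":[[[0,0,-0.08],[0,0.025,0],1],[[0,0,-0.16],[0,0.05,0],1],[[0,0,-0.23],[0,0.075,0],1],[[0,0,-0.29],[0,0.095,0],1],[[0,0,-0.335],[0,0.11,0],1]]}'
$J '{"moves":[[[0,0,0],[0,0,0],1],[[0,0,0],[0,0,0],1],[[0,0,0],[0,0,0],1],[[0,0,0],[0,0,0],1],[[0,0,0],[0,0,0],1]]}' | head -1
python3 - <<'E'
from h import *
st();R=toolR(-.135,0);e=R[:,1]
S=np.array([631,-16.2,266]);print(rel(S-130*e,R),rel(S,R,S-130*e,R))
C=cams();(u,v)=(0,0)
# moved view: check prong tips vs template, and lift of pail
print(match(C,"top",(240,125,36,48),8),match(C,"side",(190,140,55,40),8))
p=monitor.sense()["tcp_pos"]
for z in(16,-39,-136): print(z,proj(C["side"],p+[0,0,z]))
f=C["side"]["frame"];cv2.imwrite("pics/s6.png",cv2.resize(f[100:260,170:310],None,fx=3.6,fy=3.6,interpolation=2))
E
```

```text
time: 29.8
tcp_pos: [537.7, -240.0, 266.4]
time: 30.42
tcp_pos: [500.9, -114.0, 266.1]
time: 31.05
tcp_pos: [501.1, -3.9, 266.1]
eef_rot: [-2.369, -2.063, -0.001]
wrist_force: [0.1, -0.3, -6.6]
gripper_width: 9.3
gripper_force: 77.5
time: 31.68
31.68 tcp [501.2  -5.1 266. ] rot [-2.368e+00 -2.064e+00 -1.000e-03] F [-0.5  0.3 -4.9] w 9.1 gf 77.5 q [-0.01  0.21  0.05  1.41  0.    1.7 ]
([-0.001, 0.0, 0.002], [0.001, 0.0064, 0.0]) ([0.0, 0.0, 0.0], [0.1288, -0.0175, 0.0])
[ 0.33 -1.44  0.36] [0.02 0.   1.  ]
16 [275.44983534 165.33446391]
-39 [274.14670297 178.98190682]
-136 [272.08277012 200.59706006]
```

```bash
J="python3 -m jog"
$J '{"moves":[[[0,0,0],[0.013,0.005,0],1],[[0,0,0],[0.026,0.003,0],1],[[0,0,0],[0.039,0.001,0],1],[[0,0,0],[0.052,-0.001,0],1],[[0,0,0],[0.065,-0.0025,0],1]]}'
$J '{"moves":[[[0,0,0],[0.013,-0.0018,0],1],[[0,0,0],[0.026,-0.0035,0],1],[[0,0,0],[0.039,-0.0053,0],1],[[0,0,0],[0.052,-0.007,0],1],[[0,0,0],[0.065,-0.0087,0],1]]}'
python3 - <<'E'
from h import *
F=[]
for i in range(8):C=capture("side");F.append(monitor.sense()["wrist_force"])
print(np.mean(F,0));st();print(match({"side":C},"side",(190,140,40,40),8))
f=C["frame"];cv2.imwrite("pics/s7.png",cv2.resize(f[110:240,160:300],None,fx=4.5,fy=4.5,interpolation=2))
E
```

```text
time: 32.4
tcp_pos: [567.5, -7.5, 265.6]
eef_rot: [-2.368, -2.064, -0.0]
wrist_force: [0.3, 0.3, -5.5]
gripper_width: 9.1
gripper_force: 77.5
time: 33.02
tcp_pos: [632.4, -16.2, 265.4]
eef_rot: [-2.368, -2.064, -0.0]
wrist_force: [-0.4, -0.3, -5.4]
gripper_width: 9.3
gripper_force: 77.5
[ 0.10941211  0.34683629 -5.866407  ]
33.42 tcp [631.  -16.  266.2] rot [-2.368e+00 -2.064e+00 -1.000e-03] F [ 0.4 -0.  -5.6] w 9.4 gf 77.5 q [-0.03  0.51  0.47  1.54  0.    1.68]
[-0.54  0.06  0.57]
```

```bash
J="python3 -m jog"
$J '{"moves":[[[0,0,0],[0,0,-0.008],1],[[0,0,0],[0,0,-0.016],1],[[0,0,0],[0,0,-0.024],1],[[0,0,0],[0,0,-0.032],1],[[0,0,0],[0,0,-0.04],1]]}'
$J '{"moves":[[[0,0,0],[0,0,-0.004],1],[[0,0,0],[0,0,-0.008],1],[[0,0,0],[0,0,-0.012],1],[[0,0,0],[0,0,-0.016],1],[[0,0,0],[0,0,-0.016],1]]}'
python3 - <<'E'
from h import *
F=[]
for i in range(8):C=capture("side");F.append(monitor.sense()["wrist_force"])
print(np.mean(F,0));st()
f=C["frame"];cv2.imwrite("pics/s8.png",cv2.resize(f[110:240,160:300],None,fx=4.5,fy=4.5,interpolation=2))
E
```

```text
time: 34.05
tcp_pos: [631.2, -16.0, 225.5]
eef_rot: [-2.368, -2.064, -0.001]
wrist_force: [-0.4, 0.3, -3.9]
gripper_width: 9.3
gripper_force: 77.6
time: 34.67
tcp_pos: [631.2, -16.0, 209.8]
eef_rot: [-2.368, -2.064, -0.001]
wrist_force: [-1.9, 0.5, -1.6]
gripper_width: 9.6
gripper_force: 77.8
[-2.13123888  0.28555067 -1.9333671 ]
35.08 tcp [631.2 -16.  210.1] rot [-2.368e+00 -2.064e+00 -1.000e-03] F [-2.  -0.2 -2.2] w 9.6 gf 77.8 q [-0.03  0.5   0.32  1.39  0.    1.68]
```

The load is going onto the hook (3.7 N at 24 mm of deflection). The -2 N in x says the bar sits slightly up the +x slope, so I'll ease back a few mm while lowering.

```bash
J="python3 -m jog"
$J '{"moves":[[[0,0,0],[-0.002,0,0],1],[[0,0,0],[-0.004,0.0005,-0.003],1],[[0,0,0],[-0.005,0.0007,-0.006],1],[[0,0,0],[-0.005,0.0007,-0.009],1],[[0,0,0],[-0.005,0.0007,-0.012],1]]}'
python3 - <<'E'
from h import *
F=[]
for i in range(8):C=capture("side");F.append(monitor.sense()["wrist_force"])
print(np.mean(F,0));st()
f=C["frame"];a=cv2.resize(f[110:250,165:295],None,fx=4,fy=4,interpolation=2);b=cv2.resize(f[215:320,190:290],None,fx=2.2,fy=2.2,interpolation=2)
im=np.zeros((560,750,3),np.uint8);im[:,:520]=a;im[:b.shape[0],525:525+b.shape[1]]=b;cv2.imwrite("pics/s9.png",im)
E
```

```text
time: 35.7
tcp_pos: [628.1, -15.5, 198.9]
eef_rot: [2.366, 2.062, 0.006]
wrist_force: [10.9, -0.6, 0.6]
gripper_width: 9.3
gripper_force: 77.9
[11.45463688 -1.12040124 -0.23576526]
36.1 tcp [628.1 -15.5 199. ] rot [2.366 2.062 0.006] F [10.6 -0.8 -1. ] w 9.3 gf 77.9 q [-0.02  0.49  0.28  1.35  0.    1.68]
```

View pics/s9.png

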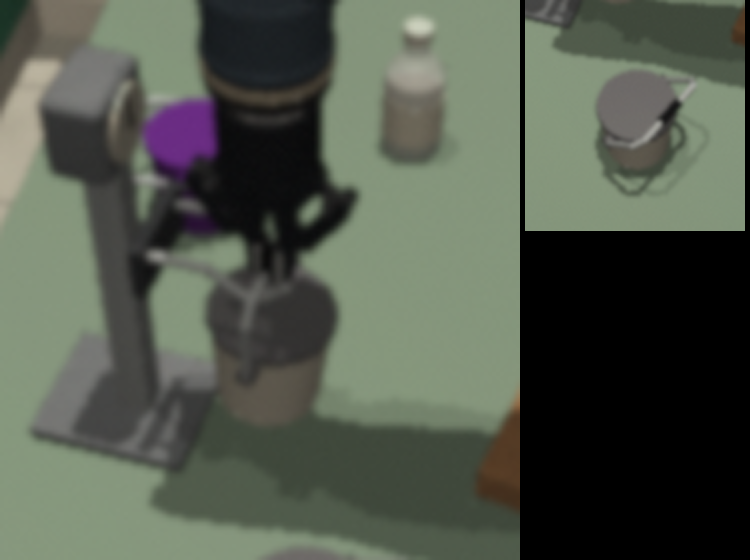

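Picture: the full pail hangs from the prongs at (265,290) with its foot clear of the table. The empty pail stands upright in the inset at (640,120). I'll relieve the 11 N sideways push, then release.

```bash
J="python3 -m jog"
$J '{"moves":[[[0,0,0],[0.002,0,0],1],[[0,0,0],[0.004,-0.0005,0],1],[[0,0,0],[0.0042,-0.0006,0],1],[[0,0,0],[0.0042,-0.0006,0],1],[[0,0,0],[0.0042,-0.0006,0],1]]}' 20
python3 - <<'E'
from h import *
F=[]
for i in range(6):C=capture("side");F.append(monitor.sense()["wrist_force"])
print(np.mean(F,0));st()
E
```

```text
time: 36.72
tcp_pos: [630.5, -15.9, 198.1]
eef_rot: [-2.368, -2.064, -0.001]
wrist_force: [2.7, 0.4, -0.4]
gripper_width: 9.3
gripper_force: 78.1
[ 3.23621012  0.1121979  -0.33483885]
37.02 tcp [630.5 -15.9 198. ] rot [-2.368e+00 -2.064e+00 -1.000e-03] F [ 3.9 -0.5  0.6] w 9.3 gf 78.1 q [-0.03  0.5   0.29  1.36  0.    1.68]
```

```bash
J="python3 -m jog"
$J '{"moves":[[[0,0,0],[0.001,0,0],1],[[0,0,0],[0.001,0,0],0.8],[[0,0,0],[0.001,0,0],0.7],[[0,0,0],[0.001,0,0],0.6],[[0,0,0],[0.001,0,0],0.6]]}'
$J '{"moves":[[[0,0,0],[0,0,0],0.6],[[0,0,0],[0,0,0.01],0.6],[[0,0,0],[0,0,0.02],0.6],[[0,0,0],[0,0,0.035],0.6],[[0,0,0],[0,0,0.055],0.6]]}'
$J '{"moves":[[[0,0,0],[0,0,0.02],0.6],[[0,0,0],[-0.02,0,0.04],0.6],[[0,0,0],[-0.06,0,0.05],0.6],[[0,0,0],[-0.11,0,0.05],0.6],[[0,0,0],[-0.16,0,0.05],0.6]]}'
$J '{"moves":[[[0,0,0],[-0.04,0,0],0.6],[[0,0,0],[-0.08,0,0],0.6],[[0,0,0],[-0.1,0,0],0.6],[[0,0,0],[-0.1,0,0],0.6],[[0,0,0],[-0.1,0,0],0.6]]}'|head -2
python3 - <<'E'
from h import *
C0=cams();C=cams()
for i in range(6):C=cams()
st()
for n,b in {"side":(180,130,100,120),"top":(170,130,100,90)}.items():
    x,y,w,h=b;print(n,"motion",np.abs(C0[n]["frame"][y:y+h,x:x+w].astype(int)-C[n]["frame"][y:y+h,x:x+w]).max(2).mean())
# model check: hung pail lid in both views
for d in(0,.037):
    print(d,[proj(C[n],(628,-16,250-1000*d-55)).round(1).tolist() for n in("side","top")])
for n,(x0,y0,w,h) in {'top':(225,120,70,90),'side':(185,140,80,95)}.items():
    f=C[n]['frame'][y0:y0+h,x0:x0+w].astype(int);m=(f.max(2)<50).astype(np.uint8)
    k,l,s,c=cv2.connectedComponentsWithStats(m);print(n,'dark',[(s[i,4],(c[i]+[x0,y0]).round(1).tolist()) for i in range(1,k) if s[i,4]>8])
print("sleeve expected",[proj(C[n],(629,-16,213)).round(1).tolist() for n in("side","top")])
print("bystanders",match(C,"top",(115,165,32,30)),match(C,"top",(245,222,38,28)),match(C,"top",(362,180,26,24)))
print("L foot side",match(C,"side",(226,278,26,16)))
cv2.imwrite("pics/end.png",C["side"]["frame"])
E
```

```text
time: 37.65
tcp_pos: [631.4, -15.9, 198.0]
eef_rot: [-2.368, -2.064, -0.001]
wrist_force: [-0.2, 0.3, -0.1]
gripper_width: 34.2
gripper_force: 0.0
time: 38.28
tcp_pos: [631.3, -15.9, 254.1]
eef_rot: [-2.368, -2.064, -0.001]
wrist_force: [0.2, -0.5, 0.6]
gripper_width: 34.4
gripper_force: 0.0
time: 38.9
tcp_pos: [470.1, -15.9, 303.8]
eef_rot: [2.368, 2.064, 0.002]
wrist_force: [-0.7, -0.6, 0.6]
gripper_width: 34.4
gripper_force: 0.0
time: 39.52
tcp_pos: [372.2, -15.9, 303.4]
40.33 tcp [371.4 -15.9 303. ] rot [-2.368e+00 -2.064e+00 -1.000e-03] F [-0.1 -1.2 -0.2] w 34.1 gf 0.0 q [-0.04 -0.05 -0.15  1.48  0.    1.66]
side motion 0.738
top motion 3.029
0 [[232.9, 178.8], [258.1, 164.7]]
0.037 [[233.1, 187.1], [257.9, 167.5]]
top dark [(np.int32(100), [260.9, 137.7]), (np.int32(35), [259.2, 163.0]), (np.int32(29), [241.6, 200.3]), (np.int32(40), [289.0, 201.2]), (np.int32(18), [256.7, 198.2])]
side dark [(np.int32(125), [189.3, 149.2]), (np.int32(319), [209.5, 165.7]), (np.int32(14), [232.4, 174.3])]
sleeve expected [[232.4, 174.6], [258.2, 163.0]]Traceback (most recent call last):
  File "<stdin>", line 14, in <module>
  File "h.py", line 41, in match
    return np.round([j+f(r[i,j-1],r[i,j],r[i,j+1])-m,i+f(r[i-1,j],r[i,j],r[i+1,j])-m,r.max()],2)
                                                                         ~^^^^^^^
IndexError: index 25 is out of bounds for axis 0 with size 25
```

The hung sleeve is where predicted: side (232.4,174.3), top (259.2,163.0). Wait a second for it to settle, check motion and bystanders, then hand in.

```bash
J="python3 -m jog"
for i in 1 2 3; do $J '{"moves":[[[0,0,0],[0,0,0],0.6],[[0,0,0],[0,0,0],0.6],[[0,0,0],[0,0,0],0.6],[[0,0,0],[0,0,0],0.6],[[0,0,0],[0,0,0],0.6]]}'|head -1; done
python3 - <<'E'
from h import *
def slv(C):
    f=C["frame"][165:185,222:245].astype(float).max(2);w=np.clip(70-f,0,None);i,j=np.mgrid[165:185,222:245];return np.round([(w*j).sum()/w.sum(),(w*i).sum()/w.sum()],2)
print([slv(capture("side")).tolist() for _ in range(8)])
C=cams();T={n:cv2.imread(f"pics/{n}0.png").astype(int) for n in C}
for nm,n,(x,y,w,h) in(("tin","top",(113,165,36,32)),("flask","top",(364,178,24,26)),("tin","side",(190,322,44,52)),("carton","side",(284,202,32,36)),("flask","side",(260,113,18,30)),("L foot","side",(228,282,24,14))):
    print(nm,n,np.abs(T[n]-C[n]["frame"])[y:y+h,x:x+w].mean().round(1))
E
```

```text
time: 40.95
time: 41.58
time: 42.2
[[231.95, 174.03], [231.98, 174.04], [231.99, 174.04], [231.98, 174.05], [231.95, 174.05], [231.95, 174.01], [231.96, 174.04], [231.94, 174.02]]
tin top 2.7
flask top 2.5
tin side 2.6
carton side 24.3
flask side 4.2
L foot side 19.4
```

```bash
python3 - <<'E'
from h import *
C=cams()
for n,b in(("side",(275,195,60,55)),("top",(235,215,55,45))):
    x,y,w,h=b
    for f in(cv2.imread(f"pics/{n}0.png"),C[n]["frame"]):
        H=cv2.cvtColor(f[y:y+h,x:x+w],40);m=((H[...,0]<18)&(H[...,1]>110)&(H[...,2]>25)).astype(np.uint8);M=cv2.moments(m,True);print(n,"carton",M["m00"],M["m10"]/max(M["m00"],1)+x,M["m01"]/max(M["m00"],1)+y)
# left pail silhouette, side: unsaturated vs green table
x,y,w,h=215,240,60,65
for f in(cv2.imread("pics/side0.png"),C["side"]["frame"]):
    g=f[y:y+h,x:x+w].astype(int);m=((g[...,1]-g[...,2]<4)&(g.max(2)>50)).astype(np.uint8);m=cv2.morphologyEx(m,cv2.MORPH_OPEN,np.ones((7,7)))
    k,l,s,c=cv2.connectedComponentsWithStats(m);i=1+s[1:,4].argmax();print("L",s[i],c[i]+[x,y])
E
```

```text
side carton 582.0 298.30584192439864 219.86426116838487
side carton 587.0 298.31345826235093 220.17887563884156
top carton 587.0 262.55025553662693 236.4923339011925
top carton 0.0 235.0 215.0
L [   9    7   35   45 1304] [241.21165644 268.46319018]
L [   8    7   34   45 1226] [239.86378467 268.40130506]
```

The carton hasn't moved, the empty pail is upright in place and the hung pail is at rest. Handing in.

```bash
python3 -c "
from cell import hand_in
print(hand_in())"
```

```text
the job is handed in; nothing more can be done
None
```

The full pail (right-hand one, about 0.57 kg) hangs at rest by its raised bail over both prongs, clear of the table; the empty pail (about 0.2 kg) stands upright where it was, though I briefly tilted it about 25° when a finger jammed on its lid; tin, bottle and carton are unmoved, and I handed in at about 43 s.

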